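Open the safety-capped tin of wood oil

ROBOT

A 6-joint arm with a two-finger parallel gripper is mounted at the origin on the work surface. World frame = base frame: x ahead of the robot, y to its left, z up, the work surface at z = 0. Lengths are in mm, angles in rad, forces in N, time in s.
With the tool pointing down it reaches from about 250 to 725 mm from the base axis. Payload 9.7 kg.
Tool frame: the origin (TCP) lies midway between the tips of the shut fingers; the grasp point (between the pads) lies 19 mm behind it; z points along the fingers, y is the direction in which the jaws open and shut (so a half turn about z gives the same grasp; the last joint's range is limited). The gripper opens to 85 mm and grips with 20 to 120 N. Pads are 22 mm wide; open, the fingers measure 114 mm over their backs; the gripper's body (76 mm by 85 mm) begins 54 mm behind the grasp point. The pads swing forward as they close: fully open they stand 13 mm farther back than shut.
Start: joints at [-1.301, 0.087, 0.176, 1.66, 0, 1.571], TCP at [146.594, -530.101, 231.284] pointing down, gripper open.
Joint ranges: [-3.13, 3.13], [-0.85, 1.81], [-1.15, 1.24], [-2.2, 2.28], [-1.44, 1.52], [-3.14, 3.14]. Speed limits (rad/s): [2.22, 2.22, 2.57, 3.14, 3.14, 3.14].

INTERFACE

Orientations are given as a rotation vector (axis times angle).
In Python, from cell import r, snapshot, find_in, pinpoint gives the robot as it stands. Calls block until the motion is done:
- r.move_to(position, orientation): joint-space move of the TCP to a pose.
- r.movel(position, v=150, rotation=None, f_stop=None): straight line of the TCP; rotation=None keeps the orientation; v is the mean speed in mm/s. With f_stop (N) it stops when the force on the tool has changed by that much, and returns True; else False.
- r.movej(angles): joint-space move.
- r.open_jaws() and r.grasp(effort=None): open the fingers fully, or close them until they stop; effort is the grip in N (None keeps the last).
- r.sleep(seconds).
- r.solve_ik(position, orientation): joint angles nearest the present ones, or None.
- r.state(): the state.
- snapshot(name): name is "side" or "top" or "wrist"; returns a dict with "img" (480x640x3 uint8, red, green, blue), "camera_matrix" (3x3 intrinsics, pixels), "position" and "attitude" of the camera in the world. Camera axes: x right, y down, z forward; pixel columns grow to the right and rows downward; lengths in mm; the calibration is good to about 2 mm. A picture is of the moment at which its call begins. There is no depth.
A pose or a line that the arm cannot do raises r.Unreachable and nothing moves.
- r.job_done(): hands the job in, once; it reports no verdict.
Trained networks look in the newest picture that a camera, given by its name, has taken for a name from the list of things; names that differ only in an ending like _2 or _b are one class to them, and where a whole thing is asked for, a point or a joint stands for the part that bears it (a point fixed in the world has none). Each returns a list of dicts, best first, with "p" (0 to 1); they miss things now and then, are a little off and sometimes report something else, mostly with a low value. They report only what shows in the picture. A call takes as long as a camera call. They do not tell look-alikes from the thing itself.
- find_in(camera, thing): "xy" ([column, row] in pixels, amid what is visible of it).
- pinpoint(camera, thing): "xy" ([column, row] in pixels: a listed point, or the origin of a listed thing).
The state is a dict: "t": time; "joint_pos": joint angles; "dq": joint speeds; "joint_torque": joint torques, N m; "position": TCP position; "tool_rot": TCP orientation; "contact_force": force on the tool from outside, world axes, zero at the start; "torque": the same for the moment, N m; "gripper_width": finger opening in mm.
Only numpy, scipy, OpenCV 4.12 (cv2) and the standard library are available. Lean on these libraries where they do the work, as an engineer would, in place of code of your own. Each camera call takes 0.05 s, during which the arm holds its last target. There are 200 camera calls.

TASK

Open the tin with the blue cap: push its sprung safety cap fully down, keep it down while you twist it anticlockwise (seen from above) a sixth of a turn so that it comes free, then lift the cap off and put it in the shallow wooden tray. Leave the red-capped and yellow-capped tins standing where they are.

Things in the scene. Friction and masses are not known exactly. Their poses are not given: they have to be found in the camera images.
- cap_grip (a point): Centre of the blue cap's grip bar: 50 mm long (x), 14 thick (y: pinch it across this), 36 tall (z, up). Below it a disc, 60 mm diameter, top 18 mm under this point, then a stem with two lugs (44 mm over tips), its foot 45 mm under this point. Loose, 100 g. Starts locked, 155 mm above the bench, bar within 46 degrees of world x. Once free, lifting 14 mm above the start clears the neck.
- tin_blue: Steel tin, blue band, 110 mm diameter, neck rim 122 mm up, fixed. Origin: centre of underside, z up, x along the locked bar. A spring holds the cap up in a catch: press at least 5 mm to turn it; it bottoms at 9 mm (8 N at first, 12 N at bottom; springs back). Kept down it turns anticlockwise only, and is free 60 degrees from the start (+-10; a stop just beyond), where the spring lifts it about 7 mm.
- tray: Shallow open wooden tray, 140 x 140 mm outside, 30 mm high, walls and floor 5 mm thick, fixed to the bench. Origin: centre of its underside; x and y along its sides, z up. The cap may stand or lie in it any way round.
- tin_red: Same shape and size as the blue-capped tin (110 mm diameter, cap bar's top 173 mm above the bench) but with a red cap and red band; loose on the bench, about 1 kg. Origin: centre of its underside. Leave it alone.
- tin_yellow: Same shape and size as the blue-capped tin (110 mm diameter, cap bar's top 173 mm above the bench) but with a yellow cap and yellow band; loose on the bench, about 1 kg. Origin: centre of its underside. Leave it alone.
Things that resemble listed ones, but are neither listed nor needed, are in the scene too. There is more than one size of the part that bears cap_grip; the job needs the middle-sized. What is shaped like the tin_blue but pink is not meant.

How it is judged:
By the outcome, as a careful person would: the job done as asked, in the order asked, and still so for the second after the job is handed in, with the robot touching nothing.
It also fails if it takes over 48 s, if anything falls off the work surface, if the arm or the gripper's body presses on something with over 40 N, if the wrist force passes 120 N, or if a joint passes its speed limit or range.

## Working session

There is one attempt and no reset: what is moved stays moved. The work goes in short steps, each a Python script; the robot and the scene stay as the last script left them, time stands still between calls to the robot, and variables do not carry over. Pictures are saved under pics/ and viewed, about 8 in all and at most 12, crops included, and the job is handed in when it is done.

```bash
mkdir -p pics; ls
cat > h.py <<'E'
import numpy as np, cv2
from scipy.spatial.transform import Rotation as R
from cell import r, snapshot, find_in, pinpoint
def att(s):
    a=np.array(s["attitude"],float)
    return a if a.shape==(3,3) else (R.from_rotvec(a) if a.size==3 else R.from_quat(a)).as_matrix()
def ray(s,xy):
    d=att(s)@np.linalg.solve(s["camera_matrix"],[xy[0],xy[1],1.]); return np.array(s["position"],float),d/np.linalg.norm(d)
def at_z(s,xy,z):
    p,d=ray(s,xy); return p+d*(z-p[2])/d[2]
def proj(s,P):
    q=s["camera_matrix"]@(att(s).T@(np.array(P,float)-s["position"])); return q[:2]/q[2]
def save(s,n,box=None,f=1):
    im=s["img"]
    if box: im=im[box[1]:box[3],box[0]:box[2]]
    cv2.imwrite(f"pics/{n}.png",cv2.resize(im[:,:,::-1],None,fx=f,fy=f,interpolation=cv2.INTER_CUBIC))
E
python3 - <<'E'
from h import *
np.set_printoptions(precision=1,suppress=True)
print(r.state())
for c in("top","side"):
    s=snapshot(c); save(s,c+"1"); print(c,s["position"],s["attitude"],s["camera_matrix"][0])
    for n,z in(("cap_grip",155),("tin_blue",0),("tray",0),("tin_red",0),("tin_yellow",0)):
        for d in pinpoint(c,n)[:6]: print(n,"pin",np.array(d["xy"]),round(d["p"],2),at_z(s,d["xy"],z))
E
```

```text
pics
{'t': 0.0, 'joint_pos': array([-1.3,  0.1,  0.2,  1.7, -0. ,  1.6]), 'dq': array([-0.,  0., -0., -0.,  0., -0.]), 'joint_torque': array([ -0. , -52. ,  46.5,   0. ,   0. ,   0. ]), 'position': array([ 146.5, -529.9,  230.5]), 'tool_rot': array([-3.1, -0.4,  0. ]), 'contact_force': array([-0.3,  0.3,  0.4]), 'torque': array([ 0.1, -0. , -0. ]), 'gripper_width': 85.30763106137076}
top [ 357.2   -8.8 1494.8] [-2.2  2.2 -0.1] [585.7   0.  311.8]
cap_grip pin [453.2 176.2] 0.98 [ 595.2 -343.4  155. ]
cap_grip pin [452.3 233.4] 0.86 [ 462.3 -340.9  155. ]
cap_grip pin [386.2 248.9] 0.59 [ 424.2 -189.1  155. ]
tin_blue pin [412.6 307.1] 0.96 [ 285.2 -277.8    0. ]
tin_blue pin [435.1 241.3] 0.7 [ 453.5 -335.1    0. ]
tray pin [345.1 198.5] 0.87 [ 560.  -103.3    0. ]
tin_red pin [180.8 226.5] 0.75 [480.9 316.1   0. ]
tin_yellow pin [262.2 201. ] 0.8 [550.  109.6   0. ]
side [ 293.7 -607.6  647. ] [-2.2  0.3 -0.1] [434.2   0.  319.2]
cap_grip pin [394.  380.5] 0.64 [ 464.  -334.8  155. ]
cap_grip pin [332.3 364.9] 0.6 [ 396.5 -289.2  155. ]
cap_grip pin [492.1 407.7] 0.56 [ 560.4 -403.9  155. ]
tin_blue pin [386.5 442. ] 0.94 [ 464.2 -340.1    0. ]
tin_blue pin [261.8 432.7] 0.62 [ 289.2 -270.3    0. ]
tray pin [387.2 308.8] 0.78 [ 570.4 -100.6    0. ]
tray pin [395.1 381. ] 0.31 [ 519.  -250.3    0. ]
tin_red pin [292.4 200. ] 0.8 [485.8 321.8   0. ]
tin_yellow pin [339.4 245. ] 0.62 [544.  110.2   0. ]
```

View pics/top1.png

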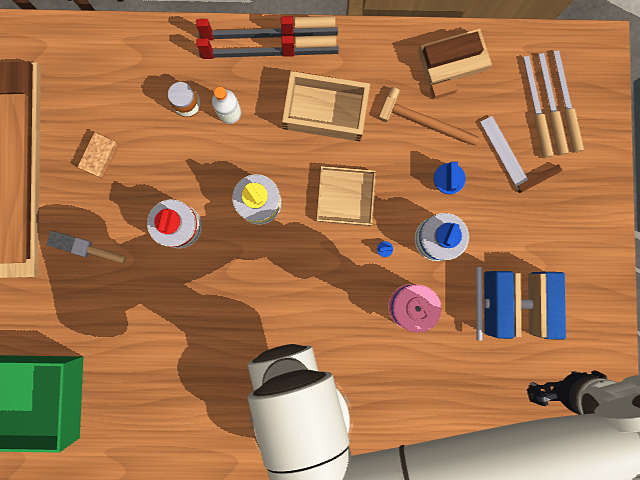

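View pics/side1.png

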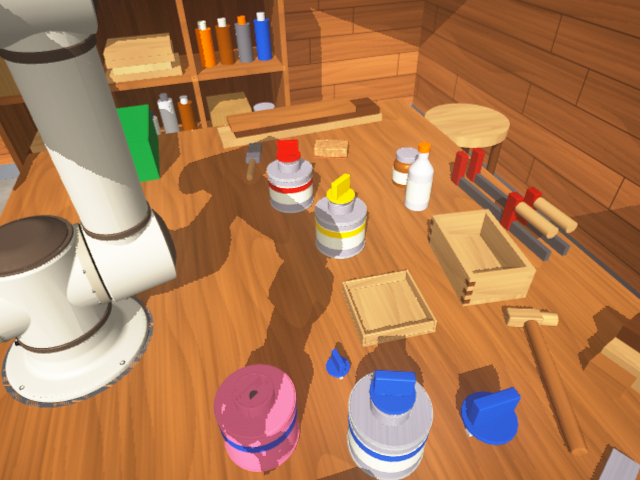

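Candidates for the blue cap in the top view are the large loose cap at (450,178), the cap on the white tin with the blue band at (448,236), and the small loose cap at (386,249). The pink tin at (414,307) is a decoy. I choose the cap on the blue-banded tin and will check it with the wrist camera.

```bash
cat >> h.py <<'E'
def down(yaw): # tool z down, tool x at world angle yaw
    c,s=np.cos(yaw),np.sin(yaw)
    return R.from_matrix(np.array([[c,s,0],[s,-c,0],[0,0,-1.]])).as_rotvec()
E
python3 - <<'E'
from h import *
np.set_printoptions(precision=2,suppress=True)
for a in range(-180,181,30):
    q=r.solve_ik([462,-339,330],down(np.radians(a))); print(a, None if q is None else np.array(q))
s=snapshot("top"); save(s,"topcrop",(370,150,490,270),5)
r.move_to([440,-339,330],r.state()["tool_rot"])
s=snapshot("wrist"); save(s,"w1"); print(s["position"],att(s))
for d in pinpoint("wrist","cap_grip")[:4]: print(d["p"],np.array(d["xy"]),at_z(s,d["xy"],155))
for d in pinpoint("wrist","tin_blue")[:4]: print(d["p"],np.array(d["xy"]),at_z(s,d["xy"],0))
print(r.state()["t"],r.state()["joint_pos"])
E
```

```text
-180 [-0.63  0.21  0.51  1.87  0.   -0.63]
-150 [-0.63  0.21  0.51  1.87 -0.   -1.16]
-120 [-0.63  0.21  0.51  1.87 -0.   -1.68]
-90 [-0.63  0.21  0.51  1.87  0.   -2.2 ]
-60 [-0.63  0.21  0.51  1.87  0.   -2.73]
-30 [-0.63  0.21  0.51  1.87 -0.    3.03]
0 [-0.63  0.21  0.51  1.87  0.    2.51]
30 [-0.63  0.21  0.51  1.87 -0.    1.98]
60 [-0.63  0.21  0.51  1.87  0.    1.46]
90 [-0.63  0.21  0.51  1.87  0.    0.94]
120 [-0.63  0.21  0.51  1.87  0.    0.41]
150 [-0.63  0.21  0.51  1.87  0.   -0.11]
180 [-0.63  0.21  0.51  1.87  0.   -0.63]
[ 516.95 -318.51  472.73] [[ 0.27 -0.92 -0.3 ]
 [-0.96 -0.25 -0.08]
 [ 0.    0.31 -0.95]]
0.78 [324.5 188.5] [ 459.7  -339.06  155.  ]
0.73 [396.5  18. ] [ 589.72 -355.24  155.  ]
0.66 [193.2 158.9] [ 455.02 -234.41  155.  ]
0.81 [239.3 283.7] [ 284.7  -277.29    0.  ]
2.1667 [-0.66  0.17  0.46  1.86 -0.    2.22]
```

View pics/topcrop.png

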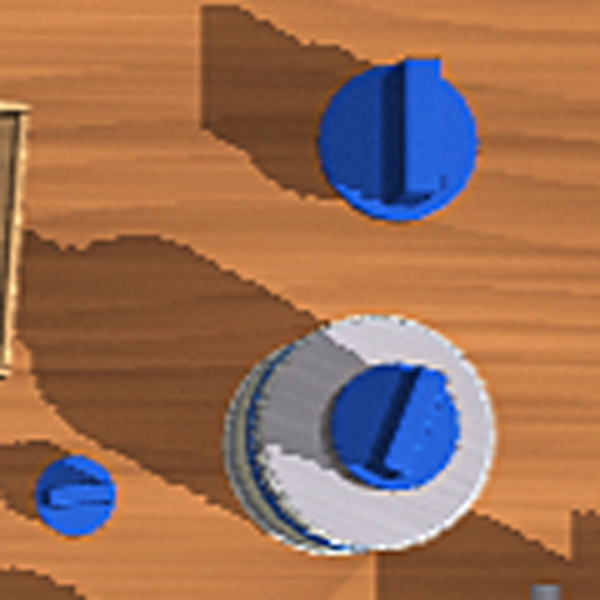

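View pics/w1.png

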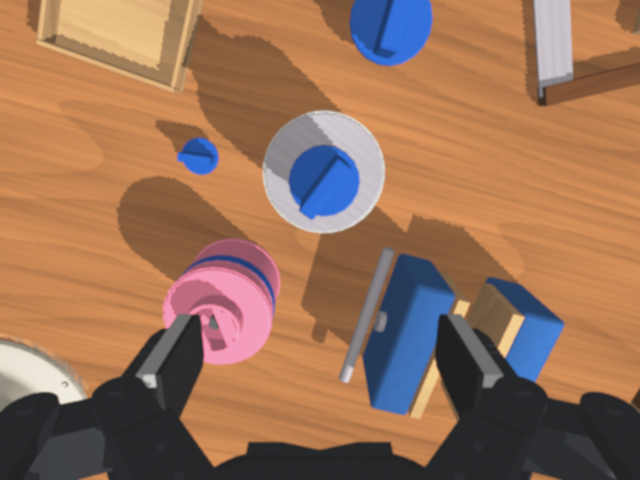

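In the crop, the cap on the tin at (395,425) is the middle-sized one. The larger cap at (398,140) and the smaller one at (75,495) lie loose. The wrist view shows the cap at (324,180) on the grey tin, with the bar at about -25° yaw. I'll go closer and fit the bar.

```bash
cat >> h.py <<'E'
def fitbar(s,x0,y0,zt,a0,rng=25,da=30):
    """fit the 50x14 top face at height zt by gradient along its edges"""
    g=cv2.GaussianBlur(s["img"],(0,0),1.2).astype(float).sum(2)
    gx,gy=cv2.Sobel(g,-1,1,0),cv2.Sobel(g,-1,0,1)
    t=np.linspace(-1,1,41); o=np.ones_like(t)
    E=[(25*t,7*o),(25*t,-7*o),(25*o[::3],7*t[::3]),(-25*o[::3],7*t[::3])]
    def score(p):
        c,sn=np.cos(p[2]),np.sin(p[2]); tot=0
        for u,v in E:
            P=np.stack([p[0]+c*u-sn*v,p[1]+sn*u+c*v,np.full_like(u,zt)])
            q=s["camera_matrix"]@(att(s).T@(P-np.array(s["position"],float)[:,None])); q=(q[:2]/q[2]).astype(np.float32)
            d=q[:,-1]-q[:,0]; n=np.array([-d[1],d[0]])/np.linalg.norm(d)
            m=[cv2.remap(k,q[0][None],q[1][None],cv2.INTER_LINEAR)[0] for k in(gx,gy)]
            tot+=abs((n[0]*m[0]+n[1]*m[1]).sum())
        return -tot
    from scipy.optimize import differential_evolution as DE
    b=[(x0-rng,x0+rng),(y0-rng,y0+rng),(a0-np.radians(da),a0+np.radians(da))]
    res=DE(score,b,seed=1,popsize=25,maxiter=150); return res.x,res.fun
def box(s,im,p,zt,h=36):
    c,sn=np.cos(p[2]),np.sin(p[2])
    for z,col in((zt,(255,255,0)),(zt-h,(255,0,0))):
        q=[proj(s,[p[0]+c*u-sn*v,p[1]+sn*u+c*v,z]) for u,v in((25,7),(25,-7),(-25,-7),(-25,7))]
        cv2.polylines(im,[np.int32(np.array(q)*16)],True,col,1,cv2.LINE_AA,4)
E
python3 - <<'E'
from h import *
np.set_printoptions(precision=2,suppress=True)
st=snapshot("top"); print("top",fitbar(st,462,-339,173,np.radians(-22),12))
r.move_to([440,-339,255],down(np.radians(-22)))
s=snapshot("wrist"); print(s["position"])
for d in pinpoint("wrist","cap_grip")[:3]: print(d["p"],np.array(d["xy"]),at_z(s,d["xy"],155))
p,f=fitbar(s,462,-339,173,np.radians(-22),12); print("wrist",p,np.degrees(p[2]),f)
im=s["img"].copy(); box(s,im,p,173); s2=dict(s,img=im); u,v=proj(s,[462,-339,155]).astype(int); print(u,v)
save(s2,"w2",(max(u-130,0),max(v-100,0),u+130,v+100),3)
print(r.state()["t"],r.state()["joint_pos"],r.state()["position"])
E
```

```text
top (array([ 460.89, -327.01,   -0.2 ]), np.float64(-29726.21573035371))
[ 514.38 -368.41  398.67]
0.7 [194.9 258.5] [ 459.09 -260.24  155.  ]
0.67 [305.1 213.6] [ 460.12 -337.49  155.  ]
wrist [ 471.07 -342.94   -0.36] -20.8732932360489 -15674.634904616963
306 209
2.9833 [-0.66  0.11  0.25  1.71  0.    2.87] [ 440.16 -339.33  256.09]
```

View pics/w2.png

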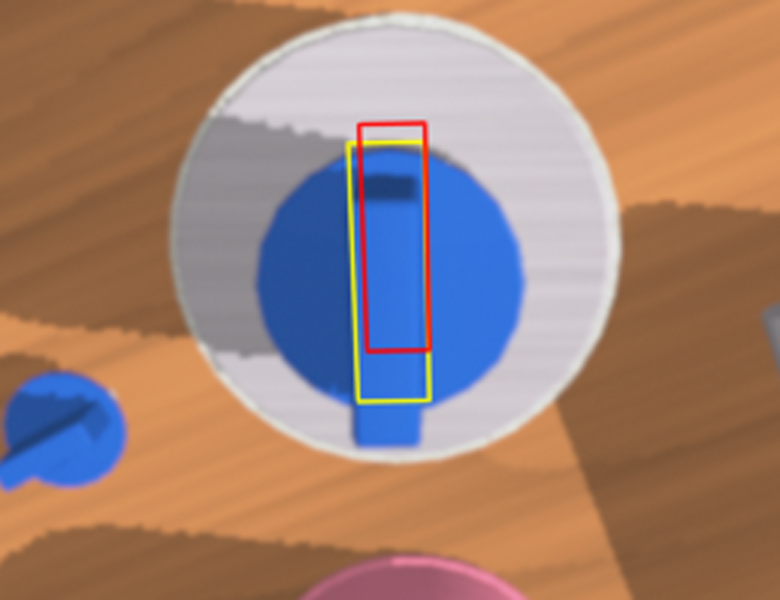

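The fit latched onto the disc edge. By eye, the bar's top face runs from crop (386,200) to (387.5,447), so I'll use those points.

Run:
```python
from h import *
np.set_printoptions(precision=2,suppress=True)
s=snapshot("wrist"); u,v=306-130,209-100
c=lambda x,y:(u+x/3,v+y/3)
a=at_z(s,c(386,200),173);b=at_z(s,c(387.5,447),173)
print(a,b,(a+b)/2,np.linalg.norm(a-b),np.degrees(np.arctan2(*(a-b)[1::-1])))
w=at_z(s,c(355,447),173)-at_z(s,c(421,447),173);print(np.linalg.norm(w))
print("disc",at_z(s,c(390,280),137), "tin", at_z(s,c(395,238),105))
for z in(60,):
  for n in ("cap_grip",):
    st=snapshot("top");print(proj(st,(a+b)/2))
save(st,"t2",(400,190,490,280),6)
st2=dict(st);im=st["img"].copy();m=(a+b)/2
box(st,im,[m[0],m[1],np.arctan2(*(a-b)[1::-1])],173);st2["img"]=im;save(st2,"t2",(390,180,500,280),6)
```

```text
[ 484.74 -348.04  173.  ] [ 439.17 -329.45  173.  ] [ 461.95 -338.74  173.  ] 49.217689696482566 -22.192711385298963
13.152546132659934
disc [ 463.33 -338.83  137.  ] tin [ 466.34 -340.38  105.  ]
[453.31 232.95]
```

View pics/t2.png

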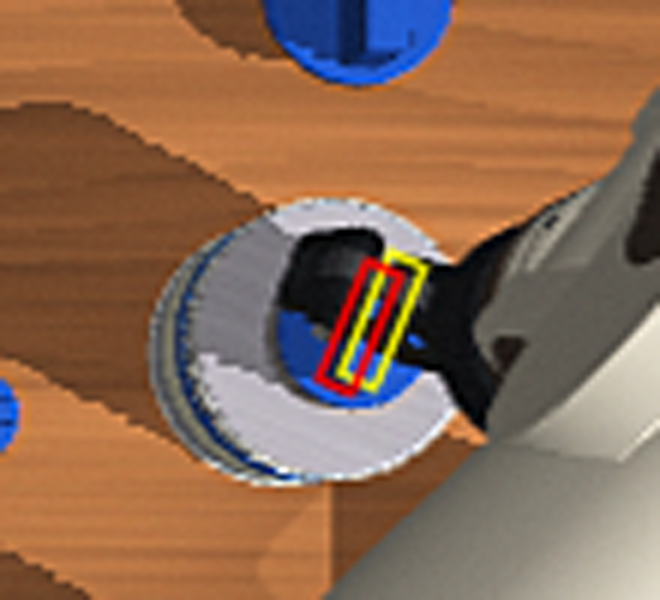

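Measured bar: 49 x 13 mm, centre (462,-339), yaw -22°. That agrees with the disc centre and the reach. Now I'll grip and press.

Run:
```python
from h import *
np.set_printoptions(precision=2,suppress=True)
def st(m):
    q=r.state(); print(m,round(q["t"],2),q["position"],q["contact_force"],q["torque"],round(q["gripper_width"],1))
C=[462.5,-338.8]; o=down(np.radians(-22.2))
r.move_to([*C,200],o)
print(r.movel([*C,141.5],v=60,f_stop=15)); st("down")
r.grasp(80); st("grip")
p=r.state()["position"]
print(r.movel([*C,141.5-9.5],v=20,f_stop=30)); st("press")
```

```text
False
down 4.56 [ 462.67 -338.92  141.96] [-0.72  0.51 -0.65] [-0.06 -0.05 -0.03] 85.6
grip 5.21 [ 462.49 -338.83  141.68] [-0.24  1.28  1.97] [ 0.03  0.12 -0.02] 12.5
False
press 5.83 [ 462.59 -338.87  133.28] [-2.84  2.84  9.71] [ 0.45  0.68 -0.  ] 12.5
```

Run:
```python
from h import *
np.set_printoptions(precision=2,suppress=True)
def st(m):
    q=r.state(); print(m,round(q["t"],2),q["position"],q["contact_force"],q["torque"],round(q["gripper_width"],1))
    return q
C=[462.5,-338.8]
print(r.movel([*C,131.0],v=20,f_stop=25)); q=st("press"); z=131.0
for a in range(10,71,10):
    r.movel([*C,z],v=30,rotation=down(np.radians(-22.2+a))); q=st(a)
    if abs(q["torque"][2])>2.5: print("stop");break
```

```text
False
press 6.08 [ 462.64 -338.91  132.68] [-3.59  3.36 11.62] [ 0.5   0.77 -0.  ] 12.8
10 6.41 [ 463.04 -339.06  132.69] [-1.21  0.95 11.02] [0.3  0.3  0.04] 12.7
20 6.73 [ 463.25 -339.11  132.75] [-0.44  2.28  9.8 ] [0.32 0.07 0.09] 12.6
30 7.06 [ 463.3  -339.06  132.73] [ 0.04  1.   11.25] [ 0.28  0.03 -0.01] 12.8
40 7.38 [ 463.1  -338.9   132.72] [-1.44  1.82 10.87] [0.55 0.26 0.03] 13.1
50 7.71 [ 462.7  -338.78  132.66] [-2.46  3.   11.69] [0.65 0.67 0.03] 12.8
60 8.03 [ 462.29 -338.7   132.72] [-4.87  4.05 13.46] [0.74 1.16 0.05] 12.6
70 8.36 [ 461.74 -338.39  132.72] [-7.58  4.39 15.33] [ 1.2   1.79 -0.12] 13.2
```

Run:
```python
from h import *
np.set_printoptions(precision=2,suppress=True)
def st(m):
    q=r.state(); print(m,round(q["t"],2),q["position"],q["contact_force"],q["torque"],round(q["gripper_width"],1))
C=[462.5,-338.8]; o=down(np.radians(-22.2+65))
r.movel([*C,131],v=30,rotation=o); st("65")
for z in (138,142,148,156): print(r.movel([*C,z],v=40,f_stop=25)); st(z)
r.movel([*C,215],v=120); st("up")
s=snapshot("side"); save(s,"s2",(250,230,570,470),2.4)
for c,n,z in(("top","tray",0),("side","tray",0),):
    s=snapshot(c)
    for d in find_in(c,n)[:2]+pinpoint(c,n)[:2]: print(c,d["p"],np.array(d["xy"]),at_z(s,d["xy"],0))
for a in (-60,-30,0,30,60): print(a,r.solve_ik([565,-102,120],down(np.radians(a))))
```

```text
65 8.61 [ 462.32 -338.47  132.72] [-5.03  4.94 13.46] [ 1.1   1.16 -0.07] 12.6
False
138 8.93 [ 462.32 -338.46  139.23] [-4.53  3.76 11.07] [ 1.05  0.99 -0.06] 12.9
False
142 9.18 [ 462.31 -338.45  142.85] [-3.52  4.62  8.34] [ 1.03  0.91 -0.01] 13.1
False
148 9.48 [ 462.33 -338.53  148.33] [-3.2   4.74  6.  ] [1.08 0.88 0.  ] 13.3
False
156 9.83 [ 462.85 -339.21  156.23] [-0.35 -0.37 -1.36] [ 0.02  0.02 -0.  ] 13.2
up 10.47 [ 462.45 -338.79  214.3 ] [ 0.25 -0.07 -1.  ] [ 0.    0.05 -0.02] 13.1
top 0.67 [345.1 198.1] [ 561.08 -103.34    0.  ]
top 0.86 [347.3 197.4] [ 562.99 -108.98    0.  ]
side 0.64 [362.6 324.7] [ 510.61 -122.56    0.  ]
-60 [-0.18  0.13  0.01  1.45  0.   -2.27]
-30 [-0.18  0.13  0.01  1.45 -0.   -2.8 ]
0 [-0.18  0.13  0.01  1.45  0.    2.96]
30 [-0.18  0.13  0.01  1.45 -0.    2.44]
60 [-0.18  0.13  0.01  1.45  0.    1.92]
```

View pics/s2.png

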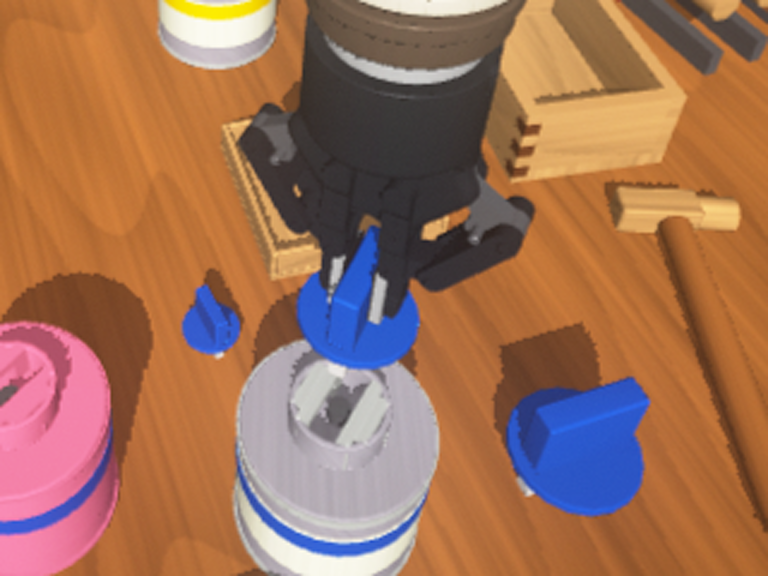

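The side view shows the cap held clear above the open neck, with the disc at about (358,310). Next I'll place it in the tray.

Run:
```python
from h import *
np.set_printoptions(precision=2,suppress=True)
def st(m):
    q=r.state(); print(m,round(q["t"],2),q["position"],q["contact_force"],round(q["gripper_width"],1))
s=snapshot("top"); c=[at_z(s,k,30) for k in((320,165),(376,168),(373,226),(316,222))]; T=np.mean(c,0)[:2]; print(T, [round(np.linalg.norm(c[i]-c[i-1])) for i in range(4)])
T=(T+[561,-104])/2; o=down(np.radians(43))
r.move_to([*T,200],o); r.movel([*T,60],v=120); st("above")
print(r.movel([*T,33],v=25,f_stop=6)); st("down")
r.open_jaws(); r.sleep(.3); st("open")
r.movel([*T,180],v=120); r.move_to([430,-100,300],o); st("away")
s=snapshot("top"); save(s,"t3",(150,130,500,350),2.2)
s=snapshot("side"); save(s,"s3")
```

```text
[ 564.56 -104.29] [145, 142, 148, 144]
above 13.19 [ 563.25 -104.27   60.87] [-0.2  0.1 -0.8] 12.8
True
down 14.06 [ 562.68 -104.08   36.68] [-1.21 -0.95  4.74] 12.7
open 15.06 [ 562.11 -104.02   35.87] [ 0.43 -0.13 -0.59] 85.6
away 17.16 [ 430.62 -100.08  298.83] [ 0.59 -0.04 -0.67] 85.5
```

View pics/s3.png

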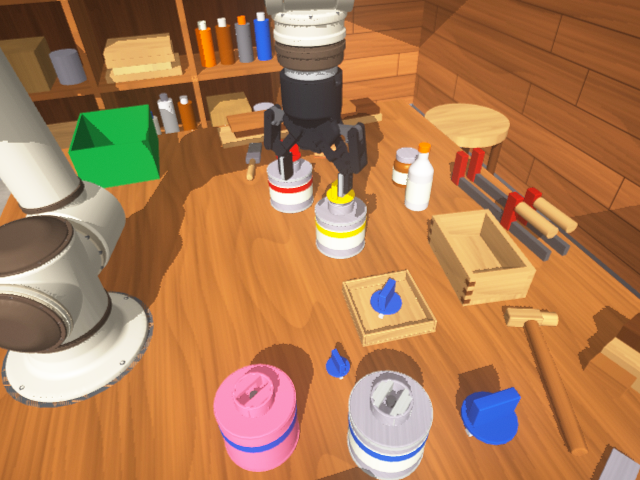

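The cap lies in the tray at (386,298). The blue tin is open at (392,400), and the red tin (290,180) and yellow tin (341,220) are where they started. The gripper is in free air at z 300.

Run:
```python
from h import *
print(r.state()["t"],r.state()["contact_force"]); r.job_done()
```

```text
17.2583 [ 0.50607615  0.6756862  -0.85537679]
the job is handed in; nothing more can be done
```

The blue-capped tin is open, its cap is in the shallow wooden tray, and I've handed the job in at 17.3 s of the 48 s allowed.

- **What I did:** I gripped the cap's bar and pressed it about 9 mm down, reaching about 12 N against the spring. Holding it down, I twisted it 70° anticlockwise, backed off to 65° and lifted it off freely. I then set it on the tray floor and moved the arm clear.
- **Last checks:** The final side picture shows the cap in the tray, the neck open, and the red and yellow tins standing where they were. The highest wrist force I read was about 18 N, and the jaws were empty at the end.
- **Disagreements:**
  - My automatic fit of the bar locked onto the cap's disc instead. I used points read from the wrist picture, which matched the bar's given size.
  - The network's two tray positions differed by about 10 mm, so I placed the cap using the top view only.
  - I did not view the final top picture.

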